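# Close the ink filter housing: find the keyway and hold the cap home

### The arm

A 7-joint arm with a two-finger parallel gripper is mounted at the origin on a cart in front of the work surface, level with it; the furniture and walls round the work are solid. World frame = base frame: x ahead of the robot, y to its left, z up, the work surface at z = 0. Lengths are in m, angles in rad, forces in N, time in s.
With the tool pointing down it reaches from about 0.425 to 0.825 m from the base axis. Payload 3.6 kg.
Tool frame: the origin (TCP) lies at the very end of the fingers, on their centre line; the grasp point (between the pads) lies 19 mm behind it (robot.hold_point_z is the distance from the TCP to the grasp point, in m); z points along the fingers, y is the line along which they close (so a half turn about z gives the same grasp; the last joint's range is limited). The gripper opens to 93 mm and grips with 3 to 60 N. Pads are 15 mm wide; open, the fingers measure 128 mm over their backs; the gripper's body (75 mm by 188 mm) begins 65 mm behind the grasp point.
Start: joints at [-1.3, 0.615, -0.013, 1.423, 0.008, 1.103, -0.04], TCP at [0.19, 0.622, 0.219] pointing down, gripper open.
Joint ranges: [-3.12, 3.12], [-0.3, 2.06], [-1.34, 1.32], [0.26, 2.42], [-1.36, 4.5], [0.01, 1.98], [-2.84, 2.84]. Speed limits (rad/s): [2.79, 2.79, 3.14, 3.14, 3.14, 3.14, 3.14].

### API

Orientations are given as a rotation vector (axis times angle).
In Python, from bench import robot, vision, job_done gives the robot as it stands.
- The arm moves only by the shell command python3 -m jog 'ROWS' [FORCE]. ROWS is JSON, a list of rows, each a list of 5 numbers: the closure, from 0 (fully open) to 1 (shut), then the shift along the tool's x, y, z in m, then the turn about the tool's z in rad. A call has 1 to 8 rows; each row is the pose to reach, as a shift and turn from the pose commanded when the call began, along the tool's axes at that moment; what a row does not reach only later rows make up. A row lasts 1/10 s, in which the tool goes at most 50 mm and 8.59 degrees, less where a joint would pass 70% of its speed; a pose out of reach is approached as far as the arm can. A call with a gripper value outside its range is refused whole. The fingers move at their own pace and stop on an object; FORCE is the grip in N (left out, the last holds). Time passes only in rows, so rows that repeat a pose let the fingers close. It gives the time, the measured TCP pose, the force, the opening and the grip force at its end, in the units of the state.
- robot.get_state(): the state, without advancing time (a new reading comes with each control period).
- vision.capture(name): name is "scene" or "top"; returns a dict with "image" (420x560x3 uint8, blue, green, red), "depth" (420x560 float32, m along the optical axis (not along the pixel's ray), 0 where there is no reading), "fovy" (degrees; the focal length in pixels is half the picture's height over the tangent of half this angle, whatever the lens; pixels are square), "cx", "cy" (the principal point, pixels), "R" (3x3) and "t" (3): a world point X has camera coordinates R X + t. Camera axes: x right, y down, z forward; pixel columns grow to the right and rows downward; lengths in m; the calibration is good to about 2 mm. A picture is of the moment at which its call begins.
- job_done(): hands the job in; it is judged then, once.
Trained networks look in a picture, given as the dict that the camera call returned (one of the last four; its "shot" number tells which), for a name from the list of things; names that differ only in an ending like _2 or _b are one class to them, and where a whole thing is asked for, a point or a joint stands for the part that bears it (a point fixed in the world has none). Each returns a list of dicts, best first, with "score" (0 to 1); they miss things now and then, are a little off and sometimes report something else, mostly with a low value. They report only what shows in the picture. A call takes as long as a camera call. They do not tell look-alikes from the thing itself.
- vision.boxes_of(picture, thing): "pixel" ([column, row] in pixels, amid what is visible of it).
- vision.spot_point(picture, thing): "pixel" ([column, row] in pixels: a listed point, or the origin of a listed thing).
The state is a dict: "time": time; "joint_positions": joint angles; "joint_vel": joint speeds; "effort": joint torques, N m; "ee_pos": TCP position; "eef_rot": TCP orientation; "force": force on the tool from outside, world axes, zero at the start; "wrist_torque": the same for the moment, N m; "grip_width": finger opening in m; "grip_force": force on a finger pad.
Only numpy, scipy, OpenCV 4.12 (cv2) and the standard library are available. Lean on these libraries where they do the work, as an engineer would, in place of code of your own. Each camera call takes 0.05 s, during which the arm holds its last target. There are 200 camera calls.

### The job

Close the ink filter housing: pick up the black knurled bayonet cap, set it over the housing's upright neck and turn it until the keyways hidden inside it drop over the neck's pins. Then push the cap down fully home against the spring ring, so that it sits flush on the housing's shoulder, and finish while still holding it pushed home: do not let go, the spring lifts it again. Leave the jars, brush, tape roll and stirring stick where they are.

Things in the scene. Friction and masses are not known exactly. Their poses are not given: they have to be found in the camera images.
- cap: Loose black bayonet cap, 0.16 kg, open side down on the table. Knurled grip 55 mm across, 5 to 36 mm above its underside; flat top at 42 mm with a bright 38 mm disc; bottom flange 66 mm across, 5 mm thick, that fingertips can push on. Bore 34 mm wide, 36 mm deep, with three hidden keyways (9 mm wide, 6 mm deep) 120 degrees apart. Origin: centre of underside, z along the axis; grip it at any yaw.
- housing: Fixed filter housing: dark round base 96 mm across, aluminium body 76 mm across up to a flat shoulder 60 mm above the table, outlet stub on its +x side (30 mm up, reaching 56 mm from the axis). From the shoulder rises a steel neck 31 mm across, its tapered top 90 mm above the table. Origin: centre of underside, z up.
- neck_pins (a point): On the neck axis at the height of the pins' centres, 73 mm above the table. Three radial pins 6 mm thick stand 5.5 mm out of the neck, 120 degrees apart, tops 16 mm above the shoulder. Their angle differs each time and is not tied to the axes of the housing or this point. At most 2.1 rad of turn either way brings keyways over pins; they fit within about 0.09 rad.
- shoulder (a point): Centre of the flat shoulder, on the neck axis, 60 mm above the table: the cap's origin must end here. Not lined up, the cap rests on the pins with its underside 16 mm above this point (it may be let go and gripped again there). Lined up, it drops onto the spring ring, underside 6 mm above this point. Home, its underside is level with it.
- seal (a joint): Grey spring ring (62 mm outer, 38 mm inner diameter) round the foot of the neck: how far it is pressed down, in m. 0 = free, standing 6 mm above the shoulder; 0.006 = flush with the shoulder, cap fully home. It starts to yield at about 3.6 N and takes about 11 N when flush; a cap let go is lifted again.
- jar_mid: Bystander: small ink jar with black lid, 55 mm diameter, 55 mm high, between the cap and the housing; loose. Origin: centre of its underside.
- jar_far: Bystander: small ink jar with a lid, 55 mm diameter, 55 mm high, farther back; loose. Origin: centre of its underside.
- brush: Bystander: flat paint brush 178 mm long, 31 mm wide, 12 mm high, lying at the back left; loose.
- tape: Bystander: roll of masking tape 103 mm across, 25 mm high, lying at the back right; loose.
- stick: Bystander: wooden stirring stick 200 mm long, 18 mm wide, 6 mm thick, lying crosswise behind the cap and housing; loose.
There are look-alikes about, which are no part of the job. What is shaped like the housing but orange is not meant.

How it is judged:
On the way, in this order (a step that is already met when the one before it is completed fails the run):
1. the cap is lifted in the fingers (height (world z) of cap above 0.03 m and contact force between the fingers and cap above 1 N), for 0.2 s.
2. the cap is set over the neck (horizontal distance between cap and shoulder below 0.005 m and angle between cap's own z axis and vertical below 0.12 rad and z of cap in the frame of shoulder below 0.028 m), for 0.1 s.
3. the keyways have dropped over the pins and the cap is pushed home (horizontal distance between cap and shoulder below 0.004 m and angle between cap's own z axis and vertical below 0.06 rad and z of cap in the frame of shoulder below 0.002 m and value of joint seal above 0.004 m and contact force between the fingers and cap above 2 N), for 0.3 s.
At the end, for the whole second after the job is handed in: The robot's fingers hold the cap home on the housing: cap axis within 4 mm of the neck axis and within 0.06 rad of upright, underside no more than 2 mm above the shoulder, spring ring pressed at least 4 of its 6 mm, fingers touching the cap with more than 2 N, cap at rest (all of step 3 and linear speed of cap below 0.01 m/s); the arm keeps its last pose, push and grip.
It fails at once if a bystander jar, brush, tape roll or stick is shifted by more than 40 mm (distance of any of jar_mid, jar_far, brush, tape, stick from where it was at the start of the episode above 0.04 m).
It also fails if it takes over 67 s, if anything falls off the work surface, if the arm or the gripper's body presses on something with over 40 N, if the wrist force passes 120 N, or if a joint passes its speed limit or range.

## Working session

There is one attempt and no reset: what is moved stays moved. The work goes in short steps, Python scripts to look and compute and a shell command to move; the robot and the scene stay as the last step left them, time stands still between calls to the robot, and variables do not carry over. Pictures are saved under pics/ and viewed, at most 10 in all, crops included, and the job is handed in when it is done.

```bash
ls; mkdir -p pics; cat > h.py <<'E'
import numpy as np, cv2
from bench import robot, vision
def K(p):
    f=p["image"].shape[0]/2/np.tan(np.radians(p["fovy"])/2); return f,p["cx"],p["cy"]
def ray(p,px):
    f,cx,cy=K(p); R=np.array(p["R"]);t=np.array(p["t"])
    return -R.T@t, R.T@np.array([(px[0]-cx)/f,(px[1]-cy)/f,1])
def at_z(p,px,z):
    o,d=ray(p,px); return o+d*(z-o[2])/d[2]
def at_depth(p,px):
    o,d=ray(p,px); c,r=map(int,np.round(px)); return o+d*float(p["depth"][r,c])
def cloud(p):
    f,cx,cy=K(p); v,u=np.indices(p["depth"].shape); d=p["depth"]
    c=np.stack([(u-cx)/f*d,(v-cy)/f*d,d],-1); R=np.array(p["R"]);t=np.array(p["t"])
    w=(c-t)@R; w[d==0]=np.nan; return w
def proj(p,X):
    f,cx,cy=K(p); c=np.array(p["R"])@X+np.array(p["t"]); return c[:2]/c[2]*f+[cx,cy]
E
python3 - <<'E'
from h import *
s=robot.get_state(); print({k:np.round(s[k],3) for k in s})
for n in("scene","top"):
    p=vision.capture(n); cv2.imwrite(f"pics/{n}0.png",p["image"]); print(n,p["shot"],np.round(ray(p,(280,210)),2))
    for th in("cap","housing","neck_pins","shoulder","jar_mid"):
        for f in(vision.boxes_of,vision.spot_point):
            try:
                for r in f(p,th)[:4]: print(th,f.__name__,np.round(r["pixel"]),round(r["score"],2),np.round(at_depth(p,r["pixel"]),3))
            except Exception as e: print(th,f.__name__,e)
E
```

```text
pics
{'time': np.float64(0.0), 'joint_positions': array([-1.3  ,  0.616, -0.013,  1.425,  0.008,  1.103, -0.04 ]), 'joint_vel': array([-0.001,  0.   , -0.001,  0.001,  0.   ,  0.001,  0.001]), 'effort': array([ 1.0000e-03, -4.5893e+01,  2.0900e-01, -1.6575e+01, -6.1000e-02,
        2.0000e-02,  0.0000e+00]), 'ee_pos': array([0.19 , 0.621, 0.217]), 'eef_rot': array([-0.464, -3.107,  0.004]), 'force': array([0.709, 0.486, 0.426]), 'wrist_torque': array([ 0.038,  0.057, -0.009]), 'grip_force': np.float64(0.0), 'grip_width': np.float64(0.093)}
scene 1 [[ 0.24  0.64  0.51]
 [ 0.39 -0.79 -0.48]]
cap call [245. 302.] 0.69 [0.526 0.184 0.036]
cap call [246. 307.] 0.77 [0.524 0.186 0.027]
housing call [320. 202.] 0.81 [ 0.537 -0.199  0.051]
housing call [386. 201.] 0.76 [ 0.397 -0.295  0.044]
housing call [384. 211.] 0.94 [ 0.398 -0.296  0.015]
neck_pins call [322. 201.] 0.93 [ 0.534 -0.202  0.054]
neck_pins call [391. 199.] 0.7 [ 0.385 -0.297  0.051]
neck_pins call [321. 182.] 0.85 [ 0.549 -0.231  0.089]
neck_pins call [390. 184.] 0.83 [ 0.396 -0.322  0.079]
shoulder call [316. 205.] 0.92 [ 
[... 636 characters left out ...]

housing call [360. 218.] 0.69 [ 0.533 -0.233  0.063]
neck_pins call [357. 212.] 0.77 [ 0.545 -0.22   0.083]
neck_pins call [397. 270.] 0.63 [ 0.407 -0.316  0.067]
neck_pins call [362. 209.] 0.92 [ 0.552 -0.232  0.092]
neck_pins call [403. 275.] 0.77 [ 0.396 -0.325  0.09 ]
shoulder call [398. 276.] 0.68 [ 0.394 -0.321  0.063]
shoulder call [358. 214.] 0.6 [ 0.539 -0.224  0.085]
shoulder call [360. 211.] 0.91 [ 0.546 -0.228  0.092]
shoulder call [407. 274.] 0.63 [ 0.398 -0.334  0.09 ]
jar_mid call [268. 221.] 0.59 [ 0.525 -0.008  0.059]
jar_mid call [347. 142.] 0.59 [ 0.738 -0.212  0.005]
jar_mid call [358. 212.] 0.58 [ 0.545 -0.223  0.089]
jar_mid call [267. 220.] 0.83 [ 0.527 -0.006  0.058]
```

View pics/scene0.png

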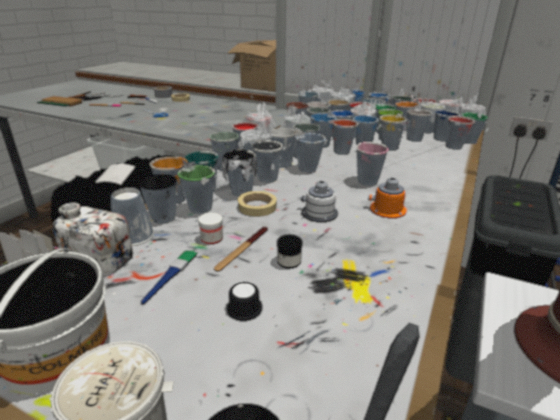

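View pics/top0.png

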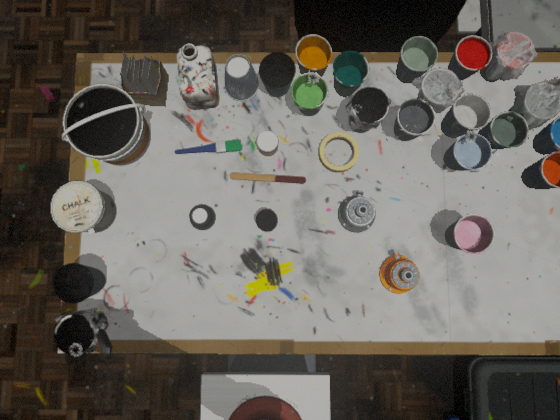

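The scene view shows the cap (black, bright disc) at (245,297), jar_mid (black lid) at (289,251), the aluminium housing at (320,202) and the orange look-alike at (389,200). In the top view these are at (202,215), (266,220), (360,211) and (402,275).
Could be taken for the cap: jar_mid at top (266,220), and the black pots at (73,283) and (75,333). Could be taken for the housing: the orange one at (402,275). I choose the cap at (202,215) and the grey housing at (360,211), and check both in a crop.

```bash
python3 - <<'E'
from h import *
from scipy.spatial.transform import Rotation as Ro
p=vision.capture("top"); q=vision.capture("scene")
def crop(im,c,r,h=30): return cv2.resize(im[r-h:r+h,c-h:c+h],(380,380),interpolation=cv2.INTER_CUBIC)
cv2.imwrite("pics/crop.png",np.hstack([crop(p["image"],202,215),crop(p["image"],360,212)]))
for n,pic,c0 in(("top",p,(202,215)),("scene",q,(245,297))):
    g=cv2.cvtColor(pic["image"],cv2.COLOR_BGR2GRAY); c,r=c0
    # bright disc enclosed by black
    m=(g>130).astype(np.uint8); k,l,st,ce=cv2.connectedComponentsWithStats(m)
    i=l[r-1,c-1]; print(n,"disc",st[i],ce[i],at_z(pic,ce[i],.042))
    w=cloud(pic)
    for nm,(x,y),z0,z1,rr in(("cap",(.542,.155),.036,.05,.05),("neck",(.549,-.229),.08,.1,.04),("shoulder",(.549,-.229),.052,.075,.055)):
        s=(np.hypot(w[...,0]-x,w[...,1]-y)<rr)&(w[...,2]>z0)&(w[...,2]<z1)
        print(n,nm,s.sum(),np.round(w[s].mean(0),4),np.round((w[s].min(0)+w[s].max(0))/2,4),np.round(np.ptp(w[s],axis=0),3))
w=cloud(p)
for x,y in((.25,.5),(.3,.47),(.4,.35),(.36,.42)):
    s=np.hypot(w[...,0]-x,w[...,1]-y)<.1; print(x,y,np.nanmax(w[s][:,2]))
print(Ro.from_rotvec(robot.get_state()["eef_rot"]).as_matrix().round(3))
E
```

```text
top disc [192 208  15  15 179] [199.29050279 215.23463687] [0.54071306 0.16429591 0.042     ]
top cap 375 [0.5406 0.1626 0.0429] [0.5405 0.163  0.0423] [0.053 0.054 0.012]
top neck 134 [ 0.5499 -0.2316  0.089 ] [ 0.5495 -0.2307  0.0876] [0.028 0.033 0.015]
top shoulder 560 [ 0.5482 -0.2295  0.0642] [ 0.5497 -0.2323  0.0635] [0.072 0.072 0.023]
scene disc [    7   131   465   289 70551] [273.42066023 301.18437726] [0.4798391 0.165929  0.042    ]
scene cap 534 [0.5384 0.1686 0.0417] [0.5399 0.1663 0.0404] [0.055 0.054 0.009]
scene neck 80 [ 0.5483 -0.2257  0.0867] [ 0.55   -0.228   0.0863] [0.033 0.027 0.012]
scene shoulder 345 [ 0.5449 -0.216   0.0625] [ 0.5499 -0.2274  0.0636] [0.073 0.065 0.023]
0.25 0.5 0.11927969040028893
0.3 0.47 0.11927969040028893
0.4 0.35 0.11612303074403472
0.36 0.42 0.11612303074403472
[[-0.956  0.292 -0.   ]
 [ 0.292  0.956 -0.   ]
 [ 0.    -0.    -1.   ]]
```

View pics/crop.png

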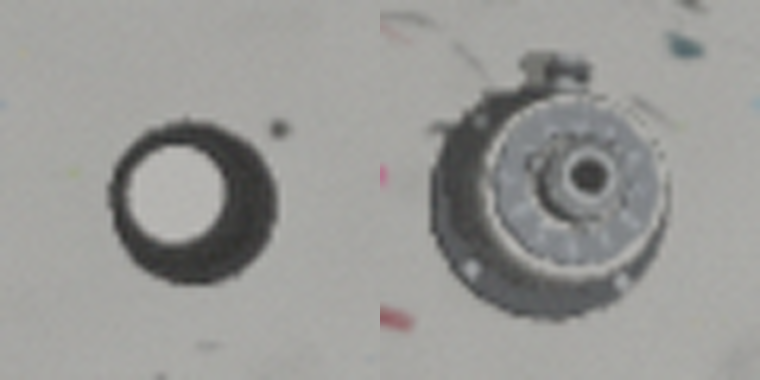

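The left crop is the cap (black, bright disc), the right one the grey aluminium housing with its stub pointing up (+x). The heights match the description: 42 mm, about 60 mm and 90 mm. Cap at (0.541, 0.164), neck at (0.5495, -0.230). Moving above the cap.

```bash
python3 -m jog '[[0,-0.04,-0.028,0,0],[0,-0.08,-0.056,0,0],[0,-0.12,-0.084,0,0],[0,-0.16,-0.112,0,0],[0,-0.2,-0.14,0,0],[0,-0.24,-0.17,0,0],[0,-0.28,-0.2,0,0],[0,-0.32,-0.228,0,0]]' 30 && python3 -m jog '[[0,-0.04,-0.028,0,0],[0,-0.08,-0.056,0,0],[0,-0.12,-0.084,0.02,0],[0,-0.149,-0.106,0.05,0],[0,-0.149,-0.106,0.09,0],[0,-0.149,-0.106,0.11,0],[0,-0.149,-0.106,0.11,0]]'; python3 -c "
from h import *
print(robot.get_state()['joint_positions'])"
```

```text
time: 2.0
ee_pos: [0.4305, 0.3081, 0.219]
eef_rot: [0.464, 3.107, 0.001]
force: [0.8, 0.6, 0.1]
grip_width: 0.0929
grip_force: 0.0
time: 2.7
ee_pos: [0.5388, 0.164, 0.1057]
eef_rot: [-0.465, -3.101, 0.005]
force: [0.6, -0.6, 0.5]
grip_width: 0.0931
grip_force: 0.0
[-0.35506866  0.61904612  0.03257434  1.80199134 -0.02862362  0.72799642
  0.96635568]
```

```bash
python3 -m jog '[[0,-0.002,0.0005,0.04,0],[0,-0.002,0.0005,0.075,0],[0,-0.002,0.0005,0.097,0],[0,-0.002,0.0005,0.097,0]]' && python3 -m jog '[[1,0,0,0,0],[1,0,0,0,0],[1,0,0,0,0],[1,0,0,0,0],[1,0,0,0,0],[1,0,0,0,0],[1,0,0,0,0],[1,0,0,0,0]]' 30
```

```text
time: 3.1
ee_pos: [0.5417, 0.1651, 0.0103]
eef_rot: [-0.463, -3.104, 0.002]
force: [-0.4, 1.0, 0.7]
grip_width: 0.0933
grip_force: 0.0
time: 3.9
ee_pos: [0.5431, 0.1646, 0.0122]
eef_rot: [0.465, 3.107, -0.0]
force: [-0.2, -1.0, 5.6]
grip_width: 0.0536
grip_force: 30.0
```

```bash
python3 -m jog '[[1,0,0,-0.03,0],[1,0,0,-0.07,0],[1,0,0,-0.11,0],[1,0,0,-0.13,0],[1,0,0,-0.13,0]]' && python3 -m jog '[[1,-0.012,-0.038,0,0],[1,-0.028,-0.085,0,0],[1,-0.044,-0.132,0,0],[1,-0.06,-0.18,0,0],[1,-0.076,-0.23,0,0],[1,-0.091,-0.278,0,0],[1,-0.107,-0.326,0,0],[1,-0.12,-0.365,0,0]]' && python3 -m jog '[[1,-0.0024,-0.01,0,0],[1,-0.0024,-0.01,0,0],[1,-0.0024,-0.01,0,0],[1,-0.0024,-0.01,0,0]]'; python3 - <<'E'
from h import *
p=vision.capture("top"); q=vision.capture("scene")
print(robot.get_state()['joint_positions'].round(2) if hasattr(robot.get_state()['joint_positions'],'round') else robot.get_state()['joint_positions'])
def crop(im,c,r,h=50): 
    c=int(c);r=int(r);return cv2.resize(im[r-h:r+h,c-h:c+h],(380,380),interpolation=cv2.INTER_CUBIC)
a=proj(p,np.array([.5495,-.23,.15]));b=proj(q,np.array([.5495,-.23,.15])); print(a,b)
cv2.imwrite("pics/held.png",np.hstack([crop(p["image"],*a),crop(q["image"],*b)]))
E
```

```text
time: 4.4
ee_pos: [0.5449, 0.1657, 0.1443]
eef_rot: [0.463, 3.101, 0.005]
force: [0.4, -0.1, -0.8]
grip_width: 0.054
grip_force: 30.0
time: 5.2
ee_pos: [0.5493, -0.2216, 0.1391]
eef_rot: [-0.466, -3.103, -0.0]
force: [0.8, -0.3, -0.9]
grip_width: 0.0537
grip_force: 30.0
time: 5.6
ee_pos: [0.5506, -0.2261, 0.1408]
eef_rot: [-0.458, -3.106, -0.004]
force: [-0.0, 0.2, -1.3]
grip_width: 0.0537
grip_force: 30.0
[ 0.34  0.61  0.02  1.68 -0.01  0.85  1.64]
[366.44793845 206.31337143] [322.58159602 159.51973285]
```

View pics/held.png

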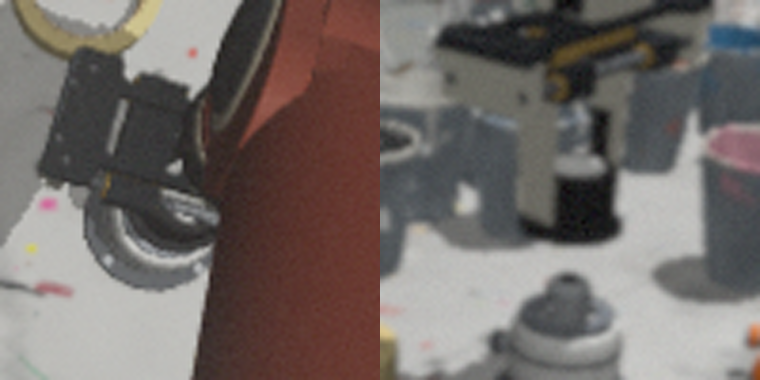

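The cap hangs upright in the fingers just above the neck, seen at about crop (585,200) with the neck at (570,285). Next I compare the cap with the neck by known-radius circle fits in the same camera.

```bash
cat > rel.py <<'E'
from h import *
from scipy.optimize import least_squares
ps=[vision.capture("scene") for _ in range(3)]
tcp=np.mean([robot.get_state()["ee_pos"]],axis=0)
def fit(r,z0,z1,c,dark=None):
    P=[]
    for q in ps:
        w=cloud(q); g=cv2.cvtColor(q["image"],cv2.COLOR_BGR2GRAY)
        s=(w[...,2]>z0)&(w[...,2]<z1)&(abs(np.hypot(w[...,0]-c[0],w[...,1]-c[1])-r)<.012)
        if dark: s&=g<dark
        P.append(w[s])
    P=np.vstack(P)
    e=least_squares(lambda v:np.hypot(P[:,0]-v[0],P[:,1]-v[1])-r,c,loss="soft_l1",f_scale=.001)
    return e.x.round(4),len(P),np.median(abs(e.fun)).round(4)
c=(.5495,-.229); zc=tcp[2]-.007
print("tcp",tcp.round(4))
print("cap",fit(.0275,zc+.008,zc+.033,c,75)); print("flange",fit(.033,zc-.002,zc+.006,c,75))
print("body",fit(.038,.03,.055,c)); print("neck",fit(.0155,.078,.088,c))
w=cloud(ps[0]); g=cv2.cvtColor(ps[0]["image"],cv2.COLOR_BGR2GRAY)
s=(np.hypot(w[...,0]-c[0],w[...,1]-c[1])<.018)&(g>130)&(w[...,2]>zc+.03)&(w[...,2]<zc+.055); print("disc z",np.median(w[s],axis=0).round(4),s.sum())
s=(np.hypot(w[...,0]-c[0],w[...,1]-c[1])<.04)&(g<75)&(w[...,2]>zc-.02)&(w[...,2]<zc+.03); print("cap zmin",np.nanpercentile(w[s][:,2],[0,2]).round(4))
E
python3 rel.py
```

```text
tcp [ 0.5506 -0.2283  0.1418]
cap (array([ 0.5496, -0.2267]), 460, np.float64(0.001))
flange (array([ 0.5522, -0.2315]), 302, np.float64(0.0022))
body (array([ 0.5511, -0.2327]), 872, np.float64(0.0009))
neck (array([ 0.5511, -0.2334]), 165, np.float64(0.0009))
disc z [ 0.545  -0.2263  0.1717] 31
cap zmin [0.1295 0.1315]
```

```bash
python3 -m jog '[[1,-0.0023,-0.0024,0.015,0],[1,-0.0023,-0.0024,0.03,0],[1,-0.0023,-0.0024,0.034,0],[1,-0.0023,-0.0024,0.038,0],[1,-0.0023,-0.0024,0.042,0],[1,-0.0023,-0.0024,0.042,0]]' && python3 -m jog '[[1,0,0,0.003,0],[1,0,0,0.006,0],[1,0,0,0.006,0]]'
```

```text
time: 6.45
ee_pos: [0.5517, -0.2324, 0.0993]
eef_rot: [-0.464, -3.107, -0.0]
force: [0.0, 0.1, -1.3]
grip_width: 0.0538
grip_force: 30.0
time: 6.75
ee_pos: [0.5516, -0.2324, 0.0934]
eef_rot: [-0.464, -3.106, -0.0]
force: [-0.1, 0.4, -1.2]
grip_width: 0.054
grip_force: 30.0
```

```bash
python3 -m jog '[[1,0,0,0.002,0],[1,0,0,0.004,0],[1,0,0,0.004,0]]' && python3 -m jog '[[1,0,0,0.002,0],[1,0,0,0.004,0],[1,0,0,0.005,0],[1,0,0,0.005,0]]'
```

```text
time: 7.05
ee_pos: [0.5516, -0.2324, 0.0894]
eef_rot: [-0.464, -3.107, -0.0]
force: [0.5, -0.5, -1.4]
grip_width: 0.0536
grip_force: 30.0
time: 7.45
ee_pos: [0.5523, -0.2327, 0.0876]
eef_rot: [0.465, 3.106, -0.0]
force: [-3.5, 1.4, 13.5]
grip_width: 0.0537
grip_force: 30.0
```

```bash
python3 -m jog '[[1,0.0008,-0.0002,-0.0015,0],[1,0.0008,-0.0002,-0.0015,0.03],[1,0.0008,-0.0002,-0.0015,0.07],[1,0.0008,-0.0002,-0.0015,0.11],[1,0.0008,-0.0002,-0.0015,0.11]]'; python3 -c "
from h import *
print(robot.get_state()['joint_positions'],robot.get_state()['wrist_torque'])"
```

```text
time: 7.95
ee_pos: [0.5524, -0.2335, 0.0877]
eef_rot: [0.637, 3.073, -0.002]
force: [-0.2, -0.8, 6.2]
grip_width: 0.054
grip_force: 30.0
[ 0.3334299   0.68492174  0.04816792  1.72099527 -0.04422878  0.73280015
  1.56548767] [-0.08648361  0.11698486 -0.00911052]
```

```bash
for i in 1; do python3 -m jog '[[1,0,0,0,0.06],[1,0,0,0,0.12],[1,0,0,0,0.18],[1,0,0,0,0.24],[1,0,0,0,0.3],[1,0,0,0,0.36],[1,0,0,0,0.42],[1,0,0,0,0.48]]'; done
```

```text
time: 8.75
ee_pos: [0.5518, -0.2344, 0.0877]
eef_rot: [1.351, 2.832, -0.003]
force: [-1.1, -1.3, 6.9]
grip_width: 0.0536
grip_force: 30.0
```

```bash
python3 -m jog '[[1,0,0,0,0.06],[1,0,0,0,0.12],[1,0,0,0,0.18],[1,0,0,0,0.24],[1,0,0,0,0.3],[1,0,0,0,0.36]]'
```

```text
time: 9.35
ee_pos: [0.5515, -0.2357, 0.0875]
eef_rot: [1.837, 2.543, -0.004]
force: [-0.1, -1.1, -0.2]
grip_width: 0.0538
grip_force: 30.0
```

The vertical force has vanished here, so the keyways may be over the pins. Trying down.

```bash
python3 -m jog '[[1,0,0,0.0015,0],[1,0,0,0.003,0],[1,0,0,0.003,0]]'
```

```text
time: 9.65
ee_pos: [0.5516, -0.2341, 0.0862]
eef_rot: [1.835, 2.546, 0.0]
force: [-4.0, -0.0, 15.9]
grip_width: 0.0539
grip_force: 30.0
```

```bash
python3 -m jog '[[1,0.0002,-0.0007,-0.001,0],[1,0.0002,-0.0007,-0.001,0.03],[1,0.0002,-0.0007,-0.001,0.06],[1,0.0002,-0.0007,-0.001,0.09]]'; python3 -m jog '[[1,0,0,0,0.03],[1,0,0,0,0.06],[1,0,0,0,0.09],[1,0,0,0,0.12]]'
```

```text
time: 10.05
ee_pos: [0.5521, -0.234, 0.0862]
eef_rot: [1.945, 2.46, 0.001]
force: [-0.9, -0.5, 6.4]
grip_width: 0.0538
grip_force: 30.0
time: 10.45
ee_pos: [0.5504, -0.233, 0.0837]
eef_rot: [2.093, 2.341, -0.001]
force: [0.9, -2.2, -1.1]
grip_width: 0.0537
grip_force: 30.0
```

```bash
python3 -m jog '[[1,0,0,0.002,0],[1,0,0,0.004,0],[1,0,0,0.004,0]]'
```

```text
time: 10.75
ee_pos: [0.5501, -0.233, 0.0798]
eef_rot: [2.091, 2.344, -0.001]
force: [0.5, -4.1, -2.1]
grip_width: 0.0537
grip_force: 30.0
```

```bash
python3 -m jog '[[1,-0.0009,0,0.002,0],[1,-0.0009,0,0.004,0],[1,-0.0009,0,0.006,0],[1,-0.0009,0,0.006,0]]'; python3 -m jog '[[1,0,0,0.002,0],[1,0,0,0.004,0],[1,0,0,0.004,0]]'
```

```text
time: 11.15
ee_pos: [0.5502, -0.2331, 0.0747]
eef_rot: [-2.091, -2.344, -0.001]
force: [-1.2, -1.4, 5.3]
grip_width: 0.0537
grip_force: 30.0
time: 11.45
ee_pos: [0.5503, -0.2331, 0.0722]
eef_rot: [-2.091, -2.344, -0.002]
force: [-3.4, 0.5, 12.4]
grip_width: 0.0534
grip_force: 30.0
```

```bash
python3 -m jog '[[1,0,-0.0007,0.002,0],[1,0,-0.0007,0.003,0],[1,0,-0.0007,0.003,0]]' 45; python3 -m jog '[[1,0,0,0.002,0],[1,0,0,0.003,0],[1,0,0,0.003,0]]'; python3 rel.py
```

```text
time: 11.75
ee_pos: [0.5503, -0.2331, 0.0721]
eef_rot: [2.09, 2.345, 0.005]
force: [-6.6, 2.4, 27.9]
grip_width: 0.0535
grip_force: 45.0
time: 12.05
ee_pos: [0.5503, -0.2331, 0.072]
eef_rot: [2.09, 2.345, 0.006]
force: [-9.7, 5.7, 43.7]
grip_width: 0.0534
grip_force: 45.0
tcp [ 0.5503 -0.2331  0.072 ]
cap (array([ 0.5509, -0.231 ]), 607, np.float64(0.0009))
flange (array([ 0.5527, -0.2354]), 299, np.float64(0.0023))
body (array([ 0.5512, -0.2328]), 857, np.float64(0.001))
neck (array([ 0.5392, -0.1974]), 215, np.float64(0.0066))
disc z [ 0.5503 -0.2307  0.1026] 42
cap zmin [0.0621 0.0631]
```

Hard stop at TCP z 0.072, which is 15.6 mm below the pin-rest height, and the disc is at 0.1026 m: the cap is home. Easing the push and sideways load, then viewing it.

```bash
python3 -m jog '[[1,0.0004,-0.001,-0.003,0],[1,0.0004,-0.001,-0.003,0],[1,0.0004,-0.001,-0.003,0],[1,0.0004,-0.001,-0.003,0],[1,0.0004,-0.001,-0.003,0]]'; python3 - <<'E'
from h import *
q=vision.capture("scene"); c,r=map(int,proj(q,np.array([.5503,-.232,.07])))
cv2.imwrite("pics/home.png",cv2.resize(q["image"][r-45:r+45,c-45:c+45],(540,540),interpolation=cv2.INTER_CUBIC))
E
```

```text
time: 12.7
ee_pos: [0.5502, -0.2331, 0.0721]
eef_rot: [2.089, 2.343, 0.006]
force: [-3.9, 2.3, 26.4]
grip_width: 0.0536
grip_force: 45.0
```

View pics/home.png

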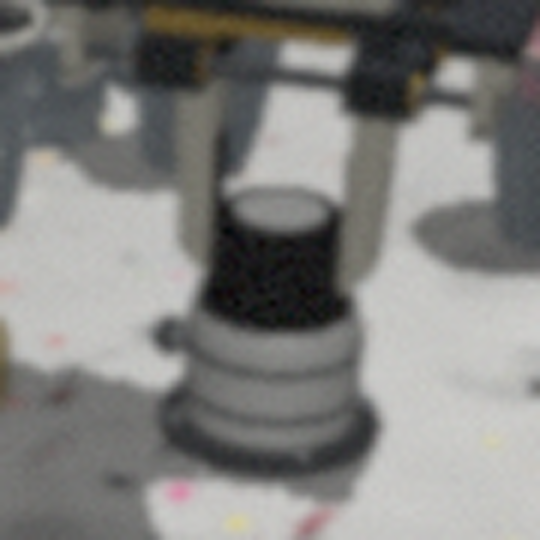

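The cap at crop (275,260) sits upright and flush on the shoulder at about (275,325), gripped on both sides with a steady push of about 26 N. Handing in.

```bash
python3 -c "
from bench import job_done
print(job_done())"
```

```text
the job is handed in; nothing more can be done
None
```

The cap is turned over the pins and held flush on the housing shoulder (about 26 N down, 45 N grip), and the job is handed in at about 12.7 s; no verdict came back, and I did not measure the bystanders again.

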